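# Change over the leather glue-up jig

## Robot

A 6-joint arm with a two-finger parallel gripper is mounted at the origin on the work surface. World frame = base frame: x ahead of the robot, y to its left, z up, the work surface at z = 0. Lengths are in m, angles in degrees, forces in N, time in s.
With the tool pointing down it reaches from about 0.25 to 0.775 m from the base axis. Payload 4 kg.
Tool frame: the origin (TCP) lies midway between the tips of the shut fingers; the grasp point (between the pads) lies 19 mm behind it; z points along the fingers, y is the line along which they close (so a half turn about z gives the same grasp; the last joint's range is limited). The gripper opens to 85 mm and grips with 20 to 120 N. Pads are 22 mm wide; open, the fingers measure 114 mm over their backs; the gripper's body (76 mm by 85 mm) begins 54 mm behind the grasp point. The pads swing forward as they close: fully open they stand 13 mm farther back than shut.
Start: joints at [-82.913, 4.996, 78.535, -0, 96.463, -5.907], TCP at [0.124, -0.536, 0.231] pointing down, gripper open.
Joint ranges: [-177.83, 177.83], [-43.37, 116.18], [15.69, 146.23], [-61.86, 241.86], [9.47, 152.12], [-147.06, 147.06]. Speed limits (degrees/s): [159.86, 159.86, 180, 180, 180, 180].

## Interface

Orientations are given as a 3x3 rotation matrix whose columns are the frame's x, y, z axes.
In Python, from plant import * gives the robot as it stands.
- The arm moves only by the tool arm_command, never from a script. Its argument "deltas" is a list of rows, each a list of 7 numbers: the turn, a rotation vector about the world's x, y, z in degrees, then the shift along the world's x, y, z in m, then the finger opening in m, from 0 to 0.0854. In form: [[wx, wy, wz, tx, ty, tz, gripper], ...]. A call has 1 to 5 rows; each row shifts and turns the commanded pose from where the row before left it; what a row does not reach is not made up. A row lasts 1/10 s, in which the tool goes at most 50 mm and 8.59 degrees, less where a joint would pass 70% of its speed; a pose out of reach is approached as far as the arm can. A call with a gripper value outside its range is refused whole. The fingers move at their own pace and stop on an object; "grip_force" is the grip in N (left out, the last holds). Time passes only in rows, so rows that do not move let the fingers close. It gives the time, the measured TCP pose, the force, the opening and the grip force at its end, in the units of the state.
- state(): the state, without advancing time (a new reading comes with each control period).
- grab_frame(name): name is "side" or "top"; returns the picture (384x512x3 uint8, blue, green, red); there is no depth.
- camera_params(name): a dict with "fx", "fy", "cx", "cy" (pixels), "dist" ([k1, k2, p1, p2, k3] as OpenCV has them; the pictures are not rectified), "R" (3x3) and "t" (3): a world point X has camera coordinates R X + t. Camera axes: x right, y down, z forward; pixel columns grow to the right and rows downward; lengths in m; the calibration is good to about 2 mm. A picture is of the moment at which its call begins. camera_params takes no time and is no camera call.
- close_job(): hands the job in; it is judged then, once.
The state is a dict: "t": time; "qpos": joint angles; "qvel": joint speeds; "joint_efforts": joint torques, N m; "tool_pos": TCP position; "tool_rot": TCP orientation; "force": force on the tool from outside, world axes, zero at the start; "moment": the same for the moment, N m; "grip_width": finger opening in m; "gripper_force": force on a finger pad.
Only numpy, scipy, OpenCV 4.12 (cv2) and the standard library are available. Lean on these libraries where they do the work, as an engineer would, in place of code of your own. Each camera call takes 0.05 s, during which the arm holds its last target. There are 200 camera calls.

## Task

Change the glue-up jig over for the next batch of belts. Tip the green scrap bin forward, put every used yellow packer block into it and then push the bin fully shut again; and slide every blue spacer bar lengthwise into a gap of its own between the jig's fences, pushed fully home against the red end stop (any bar in any gap, before or after the bin work). Leave the other things on the table where they are and standing as they are.

Things in the scene. Friction and masses are not known exactly. Their poses are not given: they have to be found in the camera images.
- jig: Fixed glue-up jig; origin under the centre of its 240 (x) x 210 (y) x 8 mm base plate, x points into the gaps. Four fences 29 mm thick at y = -90, -30, 30, 90 mm, x = 15 to 110 mm, with pointed noses out to x = 0.5 mm, leave three gaps 31 mm wide. Clear cover from x = 20 mm: underside 40, top 50 mm (screws 55) above the table. Red end stop at x = 97 mm. Open apron before x = 0.
- seat1 (a point): Seat of the y = -60 mm (right-hand) gap: centre of a spacer that is fully home (22 mm above the table, its tail 18 mm out of the mouth). Site x points into the gap. Before this point: mouth of the parallel walls 32 mm, fence noses (flared entry) 46 mm, near edge of the plate 167 mm; stop face 50 mm beyond. The cover lets bars in only from the front, sliding on the plate.
- seat2 (a point): Seat of the middle (y = 0) gap: centre of a spacer that is fully home (22 mm above the table, its tail 18 mm out of the mouth). Site x points into the gap. Before this point: mouth of the parallel walls 32 mm, fence noses (flared entry) 46 mm, near edge of the plate 167 mm; stop face 50 mm beyond. The cover lets bars in only from the front, sliding on the plate.
- seat3 (a point): Seat of the y = 60 mm (left-hand) gap: centre of a spacer that is fully home (22 mm above the table, its tail 18 mm out of the mouth). Site x points into the gap. Before this point: mouth of the parallel walls 32 mm, fence noses (flared entry) 46 mm, near edge of the plate 167 mm; stop face 50 mm beyond. The cover lets bars in only from the front, sliding on the plate.
- spacer1: Blue spacer bar, 100 x 28 x 28 mm, 0.2 kg, long axis = its x; origin at its centre. May be absent.
- spacer2: Blue spacer bar, 100 x 28 x 28 mm, 0.2 kg, long axis = its x; origin at its centre. May be absent.
- spacer3: Blue spacer bar, 100 x 28 x 28 mm, 0.2 kg, long axis = its x; origin at its centre. May be absent.
- packer1: Yellow used packer block, 75 x 28 x 28 mm, 0.05 kg, long axis = its x; origin at its centre. May be absent.
- packer2: Yellow used packer block, 75 x 28 x 28 mm, 0.05 kg, long axis = its x; origin at its centre. May be absent.
- packer3: Yellow used packer block, 75 x 28 x 28 mm, 0.05 kg, long axis = its x; origin at its centre. May be absent.
- binhouse: Fixed wooden scrap unit holding the green tilt-out bin. Origin on the table at the middle of its front face; its x axis points from the front into the unit, y along the front. 188 mm wide (y), 142 mm deep, roof top 152 mm above the table; roof begins 8 mm behind the front face.
- bin (a joint): Tilt of the green bin about its pivot along the lower front edge, rad: 0 = shut (front face flush with the unit), 0.68 = end stop, tipped fully forward (top towards the robot). The hinge is stiff (about 0.5 N m friction): it stays where it is left; about 4 N at the lip moves it.
- bin_pivot (a point): On the bin's pivot line, middle of the width, front face, 10 mm above the table (fixed to the unit).
- bin_lip (a point): Middle of the top edge of the bin's front panel (6 mm thick, 160 mm wide), 182 mm from the pivot. When shut it is 192 mm above the table and stands 40 mm above the roof, with free space behind it over the roof, so it can be hooked from above and pulled forward.
- bin_in (a point): Centre of the bin's inner floor; tilts with the bin (x to the back, z up when shut). Inside about 94 (x) x 148 (y) mm; front wall 176 mm, back wall 79 mm, side walls 79 mm (119 mm near the front) above it. Only when tipped is there an opening between the lip and the roof's front edge.
- tin: Bystander: small steel glue tin with orange lid, diameter 48, height 44 mm; origin under its centre.
- stamp: Bystander: steel stamping tool lying on the table, 120 mm long, 14 mm thick; origin mid-length on the table, long axis x.
- spraycan: Bystander: standing spray can, diameter 60, height 170 mm.
- glue: Bystander: standing glue bottle with orange cap, diameter 44, height 110 mm.
Things that resemble listed ones, but are neither listed nor needed, are in the scene too. Leave any brown look-alike of the packer2 alone.

How it is judged:
By the outcome, as a careful person would: the job done as asked, in the order asked, and still so for the second after the job is handed in, with the robot touching nothing.
Of spacer1, spacer2, spacer3 only 2 to 3 are there at a start; the rules pass over those that are not, and their reading is None.
Of packer1, packer2, packer3 only 2 to 3 are there at a start; the rules pass over those that are not, and their reading is None.
At some moment in a run one of spacer1, spacer2, spacer3, packer1, packer2, packer3 may be knocked a few centimetres aside while the robot is not near it.
Once in a run the grip may slacken for a moment while it holds something.
It also fails if it takes over 210 s, if anything falls off the work surface, if the arm or the gripper's body presses on something with over 40 N, if the wrist force passes 120 N, or if a joint passes its speed limit or range.

## Working session

There is one attempt and no reset: what is moved stays moved. The work goes in short steps, Python scripts to look and compute and a tool call to move; the robot and the scene stay as the last step left them, time stands still between calls to the robot, and variables do not carry over. Pictures are saved under pics/ and viewed, at most 14 in all, crops included, and the job is handed in when it is done.

Besides the shell and the picture viewer there is one more tool, called as name(argument=value, ...), one argument or row to a line, values as JSON. arm_command: Moves the arm, as the interface text tells. Its arguments: {"type":"object","properties":{"deltas":{"type":"array"},"grip_force":{"type":"number"}},"required":["deltas"]}

```bash
mkdir -p pics; ls; cat > h.py <<'E'
from plant import *
import numpy as np, cv2
def cam(n):
    p=camera_params(n); K=np.array([[p['fx'],0,p['cx']],[0,p['fy'],p['cy']],[0,0,1.]])
    return K,np.array(p['dist'],float),np.array(p['R'],float),np.array(p['t'],float)
def ray(n,uv):
    K,d,R,t=cam(n); u=cv2.undistortPoints(np.array(uv,float).reshape(-1,1,2),K,d).reshape(-1,2)
    return -R.T@t, np.c_[u,np.ones(len(u))]@R
def atz(n,uv,z):
    c,d=ray(n,uv); return c+d*((z-c[2])/d[:,2])[:,None]
def proj(n,X):
    K,d,R,t=cam(n); return cv2.projectPoints(np.array(X,float).reshape(-1,3),cv2.Rodrigues(R)[0],t,K,d)[0].reshape(-1,2)
def shot(n,f,crop=None,s=1):
    im=grab_frame(n); cv2.imwrite(f'pics/{f}_raw.png',im)
    if crop: x0,y0,x1,y1=crop; im=im[y0:y1,x0:x1]
    cv2.imwrite(f'pics/{f}.png',cv2.resize(im,None,fx=s,fy=s,interpolation=cv2.INTER_CUBIC)); return im
E
python3 - <<'E'
from h import *
shot('top','t0',s=1.56); shot('side','s0',s=1.56)
for n in('top','side'):
    K,d,R,t=cam(n); print(n,K.round(1).tolist(),d,(-R.T@t).round(3),R.round(2).tolist())
print(state())
E
```

```text
pics
top [[375.3, 0.0, 252.0], [0.0, 375.3, 191.6], [0.0, 0.0, 1.0]] [-0.05162849  0.          0.          0.          0.        ] [ 0.422 -0.13   1.102] [[-0.02, -1.0, -0.03], [-0.99, 0.02, -0.13], [0.13, 0.03, -0.99]]
side [[411.5, 0.0, 261.3], [0.0, 411.5, 189.5], [0.0, 0.0, 1.0]] [-0.11361066  0.          0.          0.          0.        ] [0.439 0.729 1.095] [[-0.99, -0.1, -0.02], [-0.07, 0.75, -0.65], [0.08, -0.65, -0.76]]
{'t': 0.1, 'qpos': array([-8.29114990e+01,  5.03624202e+00,  7.86169420e+01,  9.56100772e-04,
        9.64625436e+01, -5.90688768e+00]), 'qvel': array([-0.02349062, -0.12828746, -0.20685152,  0.00201291, -0.05175933,
       -0.02271356]), 'joint_efforts': array([ 1.59167190e-03, -3.53016257e+01, -3.14217961e+01, -2.40185673e-04,
        7.95759202e-03, -6.36699909e-06]), 'tool_pos': array([ 0.12362796, -0.53546527,  0.23023554]), 'tool_rot': array([[ 9.74387774e-01,  2.24874214e-01, -2.32797040e-04],
       [ 2.24874223e-01, -9.74385734e-01,  2.00643540e-03],
       [ 2.24361468e-04, -2.00739617e-03, -9.99997960e-01]]), 'force': array([ 0.76591119,  0.30213204, -0.22767738]), 'moment': array([ 0.01252764,  0.05488166, -0.03965798]), 'gripper_force': 0.0, 'grip_width': 0.08579690293036145}
```

View pics/t0.png

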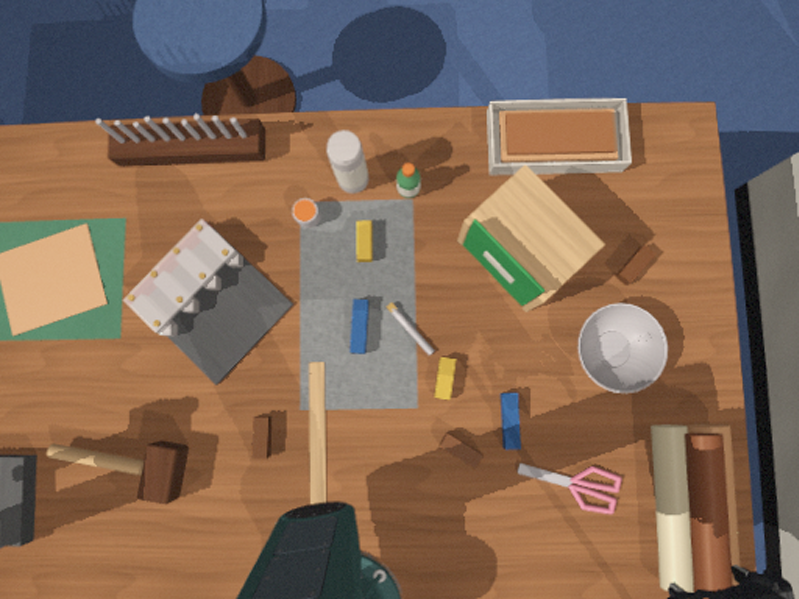

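View pics/s0.png

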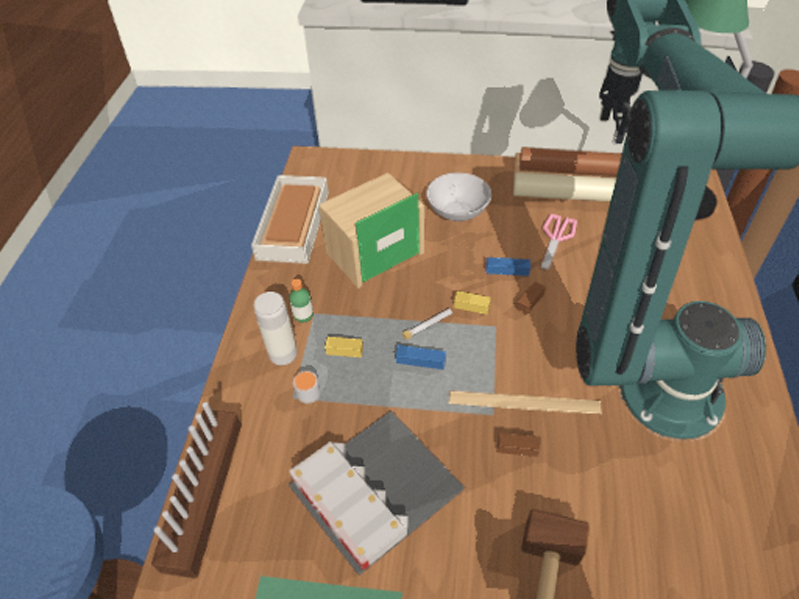

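The top view shows blue bars at (359,326) and (511,420), and yellow packers at (364,241) and (446,378). The brown look-alikes are at (262,437), (462,445) and (636,262). The jig is at about (210,300) and the bin unit at about (530,240), with its front facing the lower left. Next I'll fit the blocks by colour silhouette and enlarge the jig and bin.

```bash
cat >> h.py <<'E'
from scipy.optimize import minimize
def mask(im,col):
    h=cv2.cvtColor(im,cv2.COLOR_BGR2HSV)
    lo,hi={'b':((100,130,50),(118,255,255)),'y':((21,130,90),(34,255,255))}[col]
    return cv2.inRange(h,lo,hi)
def blobs(im,col,amin=60,amax=2500):
    n,l,s,c=cv2.connectedComponentsWithStats(mask(im,col)); return [(c[i],s[i],l==i) for i in range(1,n) if amin<s[i,4]<amax]
def boxpts(x,y,z,yaw,L,W=.028,H=.028):
    c,s=np.cos(yaw),np.sin(yaw); return [(x+c*a-s*b,y+s*a+c*b,z+e) for a in(-L/2,L/2) for b in(-W/2,W/2) for e in(-H/2,H/2)]
def sil(n,P,S=4):
    m=np.zeros((384*S,512*S),np.uint8); h=cv2.convexHull((proj(n,P)*S+S/2).astype(np.float32)); cv2.fillConvexPoly(m,h.astype(np.int32),1)
    return cv2.resize(m.astype(np.float32),(512,384),interpolation=cv2.INTER_AREA)
def fit(ms,L,z=.014):
    # ms: {cam: mask}; silhouettes matched after blur
    B={n:cv2.GaussianBlur(m.astype(np.float32),(0,0),1.5) for n,m in ms.items()}
    n0=list(ms)[0]; ys,xs=np.nonzero(ms[n0]); p=atz(n0,[[xs.mean(),ys.mean()]],z)[0]
    f=lambda q:sum(((cv2.GaussianBlur(sil(n,boxpts(q[0],q[1],z,q[2]/10,L)),(0,0),1.5)-b)**2).sum() for n,b in B.items())
    best=min((minimize(f,[p[0],p[1],a],method='Nelder-Mead',options=dict(initial_simplex=[[p[0],p[1],a],[p[0]+.008,p[1],a],[p[0],p[1]+.008,a],[p[0],p[1],a+3]],xatol=3e-4,fatol=.1,maxiter=80)) for a in(0,8,16,24)),key=lambda r:r.fun)
    q=best.x; return q[0],q[1],np.degrees(q[2]/10)%180,best.fun
E
python3 - <<'E'
from h import *
T=cv2.imread('pics/t0_raw.png');S=cv2.imread('pics/s0_raw.png')
for col,L in(('b',.1),('y',.075)):
    bt=blobs(T,col); bs=blobs(S,col)
    print(col,[(c.round(),s[4]) for c,s,_ in bt]); print(' side',[(c.round(),s[4]) for c,s,_ in bs])
    for c,s,m in bt:
        if not 100<s[4]<900: continue
        p=atz('top',[c],.014)[0]; q=proj('side',p)[0]
        k=[mm for cc,ss,mm in bs if np.hypot(*(cc-q))<10]
        ms={'top':m}
        if k: ms['side']=k[0]
        print(col,c.round(),len(k),np.round(fit(ms,L),4))
a=cv2.resize(T[130:250,75:195],None,fx=3.3,fy=3.3,interpolation=cv2.INTER_CUBIC)
b=cv2.resize(T[100:220,280:400],None,fx=3.3,fy=3.3,interpolation=cv2.INTER_CUBIC)
cv2.imwrite('pics/c0.png',np.hstack([a,b]))
E
```

```text
b [(array([230., 209.]), np.int32(308)), (array([327., 269.]), np.int32(347))]
 side [(array([325., 171.]), np.int32(246)), (array([269., 229.]), np.int32(337))]
b [230. 209.] 1 [ 5.145000e-01 -3.440000e-02  1.761218e+02  1.816270e+01]
b [327. 269.] 1 [ 0.3379 -0.3085  0.1525 26.3202]
y [(array([233., 155.]), np.int32(240)), (array([285., 242.]), np.int32(266))]
 side [(array([302., 193.]), np.int32(243)), (array([220., 222.]), np.int32(255))]
y [233. 155.] 1 [ 6.76500e-01 -4.57000e-02  1.78905e+02  7.97390e+00]Traceback (most recent call last):
  File "<stdin>", line 12, in <module>
  File "h.py", line 34, in fit
    best=min((minimize(f,[p[0],p[1],a],method='Nelder-Mead',options=dict(initial_simplex=[[p[0],p[1],a],[p[0]+.008,p[1],a],[p[0],p[1]+.008,a],[p[0],p[1],a+3]],xatol=3e-4,fatol=.1,maxiter=80)) for a in(0,8,16,24)),key=lambda r:r.fun)
  File "h.py", line 34, in <genexpr>
    best=min((minimize(f,[p[0],p[1],a],method='Nelder-Mead',options=dict(initial_simplex=[[p[0],p[1],a],[p[0]+.008,p[1],a],[p[0],p[1]+.008,a],[p[0],p[1],a+3]],xatol=3e-4,fatol=.1,maxiter=80)) for a in(0,8,16,
[... 797 characters left out ...]
,0),1.5)-b)**2).sum() for n,b in B.items())
                                      ~~~^^^^^^^^^^^^^^^^^^^^^^^^^^^^^^^^^
  File "h.py", line 27, in sil
    m=np.zeros((384*S,512*S),np.uint8); h=cv2.convexHull((proj(n,P)*S+S/2).astype(np.float32)); cv2.fillConvexPoly(m,h.astype(np.int32),1)
                                                          ~~~~^^^^^
  File "h.py", line 12, in proj
    K,d,R,t=cam(n); return cv2.projectPoints(np.array(X,float).reshape(-1,3),cv2.Rodrigues(R)[0],t,K,d)[0].reshape(-1,2)
            ~~~^^^
  File "h.py", line 4, in cam
    p=camera_params(n); K=np.array([[p['fx'],0,p['cx']],[0,p['fy'],p['cy']],[0,0,1.]])
ValueError: time passes only in moves, steps and waits
```

```bash
python3 - <<'E'
s=open('h.py').read()
s=s.replace("def cam(n):\n    p=camera_params(n);","import os,json\nif not os.path.exists('cam.json'):\n    json.dump({n:{k:np.array(v).tolist() for k,v in camera_params(n).items()} for n in('top','side')},open('cam.json','w'))\nCP=json.load(open('cam.json'))\ndef cam(n):\n    p=CP[n];")
open('h.py','w').write(s)
E
python3 - <<'E'
from h import *
T=cv2.imread('pics/t0_raw.png');S=cv2.imread('pics/s0_raw.png')
c,s,m=[b for b in blobs(T,'y') if abs(b[0][0]-285)<5][0]; k=[b[2] for b in blobs(S,'y') if abs(b[0][0]-302)<5][0]
print(np.round(fit({'top':m,'side':k},.075),4))
a=cv2.resize(T[130:250,75:195],None,fx=3.3,fy=3.3,interpolation=cv2.INTER_CUBIC)
b=cv2.resize(T[100:220,280:400],None,fx=3.3,fy=3.3,interpolation=cv2.INTER_CUBIC)
cv2.imwrite('pics/c0.png',np.hstack([a,b]))
a=cv2.resize(S[260:380,180:300],None,fx=3.3,fy=3.3,interpolation=cv2.INTER_CUBIC)
b=cv2.resize(S[90:210,180:300],None,fx=3.3,fy=3.3,interpolation=cv2.INTER_CUBIC)
cv2.imwrite('pics/c1.png',np.hstack([a,b]))
E
```

```text
[  0.416   -0.1914 170.1386   2.5088]
```

View pics/c0.png

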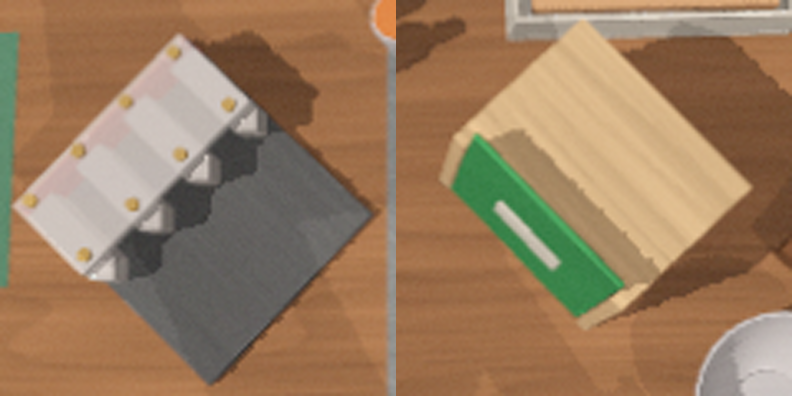

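View pics/c1.png

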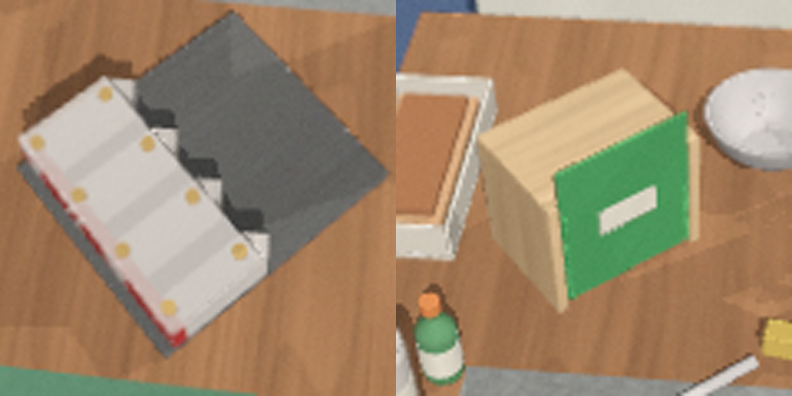

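The crops give sharp points. In the top view these are the jig near plate corners at crop (211,384) and (373,213), eight screws, the roof back corners at (585,22) and (752,187), and the green lip from (476,135) to (627,287). The side crop shows matching points. I'll fit both poses from these.

```bash
python3 - <<'E'
from h import *
from scipy.optimize import least_squares
def w(q,P):
    P=np.array(P,float);c,s=np.cos(q[2]),np.sin(q[2]); return np.c_[q[0]+c*P[:,0]-s*P[:,1],q[1]+s*P[:,0]+c*P[:,1],P[:,2]]
ys=[-.09,-.03,.03,.09]
o=lambda l,ox,oy:np.array(l)/3.3+[ox,oy]-.35
tj=o([(211,384),(373,213),(174,50),(126,102),(78,151),(30,201),(229,104),(181,154),(132,204),(84,255)],75,130)
sj=o([(387,174),(235,12),(38,144),(79,195),(123,250),(168,307),(105,94),(148,145),(193,196),(239,250)],180,260)
def rj(q):
    P=[(-.12,.105,.008),(-.12,-.105,.008)]+[(q[3],y,.054) for y in ys]+[(q[4],y,.054) for y in ys]
    X=w(q,P); return np.r_[(proj('top',X)-tj).ravel(),(proj('side',X)-sj).ravel()]
r=least_squares(rj,[.6,.2,.8,.1,.03],loss='soft_l1',x_scale=[.1,.1,1,.1,.1]);print('jig',r.x.round(4),np.degrees(r.x[2]),'res',abs(r.fun).max().round(1),r.fun.round(1))
tb=o([(189,22),(356,187)],280,100); sb=o([(84,140),(226,70),(158,180),(290,114),(165,310)],180,90)
PB=[(.142,.094,.152),(.142,-.094,.152)]
PS=PB+[(0,.08,.192),(0,-.08,.192),(0,.094,0)]
rb=lambda q:np.r_[(proj('top',w(q,PB))-tb).ravel(),(proj('side',w(q,PS))-sb).ravel()]
b=least_squares(rb,[.6,-.3,-.8],loss='soft_l1',x_scale=[.1,.1,1]);print('bin',b.x.round(4),np.degrees(b.x[2]),b.fun.round(1))
for n,y in(('seat1',-.06),('seat2',0),('seat3',.06)): print(n,w(r.x,[(.047,y,.022)])[0].round(4))
print('lip',w(b.x,[(0,0,.192)])[0].round(4))
print('lip view top',((proj('top',w(b.x,[(0,.08,.192),(0,-.08,.192),(.006,.08,.192)]))-[280,100])*3.3).round())
E
```

```text
jig [0.5686 0.2526 0.8043 0.0991 0.0291] 46.08508549554201 res 1.0 [-1.   0.7 -0.7  0.2 -0.4  0.8 -0.3 -0.  -0.3  0.1 -0.2  0.1 -0.5  0.3
 -0.5  0.3 -0.2  0.3 -0.2  0.1  0.3 -0.6 -0.9 -0.7 -0.5 -0.8 -0.3 -0.4
 -0.3 -0.4  0.1 -0.2 -0.2 -0.4 -0.3 -0.8 -0.4 -0.4 -0.  -0.1]
bin [ 0.6046 -0.2847 -0.8439] -48.35081341673975 [-0.8 -0.6 -0.3  0.6 -1.3 -1.2  0.2 -0.5  0.7 -1.2  0.7 -0.6 -0.5  0.7]
seat1 [0.6444 0.2448 0.022 ]
seat2 [0.6012 0.2864 0.022 ]
seat3 [0.558 0.328 0.022]
lip [ 0.6046 -0.2847  0.192 ]
lip view top [[ 74. 136.]
 [223. 290.]
 [ 79. 131.]]
```

Bin unit: front-face middle at (0.605,-0.285), yaw -48.4°. Jig: origin at (0.569,0.253), yaw 46.1°. The fit residuals are 1.3 px or less. Next I go over the roof behind the lip with the fingers shut.

arm_command(
  deltas=[
    [0, 0, 2.6, 0.0455, 0.0208, 0.003, 0],
    [0, 0, 2.6, 0.0455, 0.0208, 0.003, 0],
    [0, 0, 2.6, 0.0455, 0.0208, 0.003, 0],
    [0, 0, 2.6, 0.0455, 0.0208, 0.003, 0],
    [0, 0, 2.6, 0.0455, 0.0208, 0.003, 0],
  ],
)

```text
t: 0.6
tool_pos: [0.3521, -0.4309, 0.2459]
tool_rot: [[0.898, 0.44, -0.0], [0.44, -0.898, 0.001], [-0.0, -0.001, -1.0]]
force: [0.2, -0.9, 0.1]
grip_width: 0.0121
gripper_force: 0.0
```

arm_command(
  deltas=[
    [0, 0, 2.6, 0.0455, 0.0208, 0.003, 0],
    [0, 0, 2.6, 0.0455, 0.0208, 0.003, 0],
    [0, 0, 2.6, 0.0455, 0.0208, 0.003, 0],
    [0, 0, 2.6, 0.0455, 0.0208, 0.003, 0],
    [0, 0, 2.6, 0.0455, 0.0208, 0.003, 0],
  ],
)

```text
t: 1.1
tool_pos: [0.5791, -0.3271, 0.2607]
tool_rot: [[0.776, 0.631, -0.001], [0.631, -0.776, 0.0], [-0.0, -0.001, -1.0]]
force: [0.3, -0.6, 1.0]
grip_width: 0.0
gripper_force: 0.0
```

arm_command(
  deltas=[
    [0, 0, 2.6, 0.0455, 0.0208, 0.003, 0],
    [0, 0, 0, 0, 0, 0, 0],
    [0, 0, 0, 0, 0, 0, 0],
  ],
)

```text
t: 1.4
tool_pos: [0.6237, -0.3067, 0.2621]
tool_rot: [[0.747, 0.665, -0.003], [0.665, -0.747, 0.001], [-0.001, -0.003, -1.0]]
force: [-1.1, -0.4, 0.7]
grip_width: -0.0002
gripper_force: 0.0
```

arm_command(
  deltas=[
    [0, 0, 0, 0, 0, -0.046, 0],
    [0, 0, 0, 0, 0, -0.046, 0],
    [0, 0, 0, -0.0133, 0.0149, 0, 0],
    [0, 0, 0, -0.0133, 0.0149, -0.002, 0],
    [0, 0, 0, -0.0106, 0.012, -0.004, 0],
  ],
)

```text
t: 1.9
tool_pos: [0.5844, -0.2681, 0.1663]
tool_rot: [[0.75, 0.661, 0.002], [0.661, -0.75, -0.003], [-0.001, 0.004, -1.0]]
force: [3.0, -4.1, -0.4]
grip_width: 0.0
gripper_force: 2.1
```

arm_command(
  deltas=[
    [0, 0, 0, -0.0106, 0.012, -0.005, 0],
    [0, 0, 0, -0.01, 0.0112, -0.007, 0],
    [0, 0, 0, -0.01, 0.0112, -0.008, 0],
    [0, 0, 0, -0.01, 0.0112, -0.009, 0],
    [0, 0, 0, 0, 0, 0, 0],
  ],
)

```text
t: 2.4
tool_pos: [0.5433, -0.2211, 0.138]
tool_rot: [[0.749, 0.662, 0.001], [0.662, -0.749, -0.001], [-0.001, 0.002, -1.0]]
force: [-0.5, -0.6, 0.4]
grip_width: -0.0002
gripper_force: 0.0
```

arm_command(
  deltas=[
    [0, 0, 0, -0.0066, 0.0075, -0.004, 0],
    [0, 0, 0, -0.0033, 0.0037, -0.001, 0],
  ],
)

```text
t: 2.6
tool_pos: [0.5424, -0.2192, 0.1385]
tool_rot: [[0.75, 0.661, 0.024], [0.661, -0.75, -0.023], [0.002, 0.033, -0.999]]
force: [18.6, -23.7, 3.7]
grip_width: -0.0003
gripper_force: 13.0
```

arm_command(
  deltas=[
    [0, 0, 0, 0.0133, -0.0149, 0.004, 0],
    [0, 0, 0, 0, 0, 0.045, 0],
    [0, 0, 0, 0, 0, 0.045, 0],
    [0, 0, -8, -0.024, 0.046, 0, 0.06],
    [0, 0, -8, -0.024, 0.046, 0, 0.07],
  ],
)

```text
t: 3.1
tool_pos: [0.5026, -0.1361, 0.2285]
tool_rot: [[0.906, 0.424, 0.004], [0.424, -0.906, -0.001], [0.003, 0.002, -1.0]]
force: [-0.0, 1.2, 0.9]
grip_width: 0.0285
gripper_force: 0.0
```

arm_command(
  deltas=[
    [0, 0, -8, -0.024, 0.046, 0, 0.07],
    [0, 0, -8, -0.024, 0.046, 0, 0.07],
    [0, 0, -8, 0, 0, 0, 0.07],
    [0, 0, -8, 0, 0, 0, 0.07],
    [0, 0, -3, 0, 0, 0, 0.07],
  ],
)

```text
t: 3.6
tool_pos: [0.4553, -0.0465, 0.2265]
tool_rot: [[0.986, -0.167, -0.0], [-0.167, -0.986, 0.0], [-0.0, -0.0, -1.0]]
force: [0.7, 0.2, -0.7]
grip_width: 0.0694
gripper_force: 0.0
```

```bash
cat >> h.py <<'E'
def blocks(tag):
    T=grab_frame('top');S=grab_frame('side'); cv2.imwrite(f'pics/{tag}_T.png',T);cv2.imwrite(f'pics/{tag}_S.png',S)
    for col,L in(('b',.1),('y',.075)):
        bs=blobs(S,col)
        for c,s,m in blobs(T,col,100,900):
            q=proj('side',atz('top',[c],.014)[0])[0]; ms={'top':m}
            k=[mm for cc,ss,mm in bs if np.hypot(*(cc-q))<10]
            if k: ms['side']=k[0]
            print(col,c.round(),s[4],[x[1][4] for x in bs if np.hypot(*(x[0]-q))<10],np.round(fit(ms,L),4))
        print(' side',[(c.round().tolist(),s[4]) for c,s,_ in bs])
E
python3 - <<'E'
from h import *
blocks('p1'); s=state(); print(s['tool_pos'].round(4),s['tool_rot'].round(3)[:,0],s['grip_width'],s['t'])
T=cv2.imread('pics/p1_T.png');S=cv2.imread('pics/p1_S.png')
cv2.imwrite('pics/v1.png',np.hstack([cv2.resize(T[100:220,280:400],None,fx=3.3,fy=3.3),cv2.resize(S[90:210,180:300],None,fx=3.3,fy=3.3)]))
E
```

```text
b [327. 269.] 347 [np.int32(244)] [  0.3372  -0.3079 179.4616  28.2445]
 side [([325.0, 171.0], np.int32(244)), ([269.0, 229.0], np.int32(336))]
y [233. 154.] 234 [np.int32(254)] [ 0.6768 -0.0455  0.4736  9.457 ]
y [285. 242.] 269 [np.int32(240)] [  0.4154  -0.1912 170.4048   2.8068]
 side [([302.0, 193.0], np.int32(240)), ([220.0, 222.0], np.int32(254))]
[ 0.4556 -0.0468  0.2264] [ 0.986 -0.164 -0.   ] 0.0699143379390163 3.7
```

View pics/v1.png

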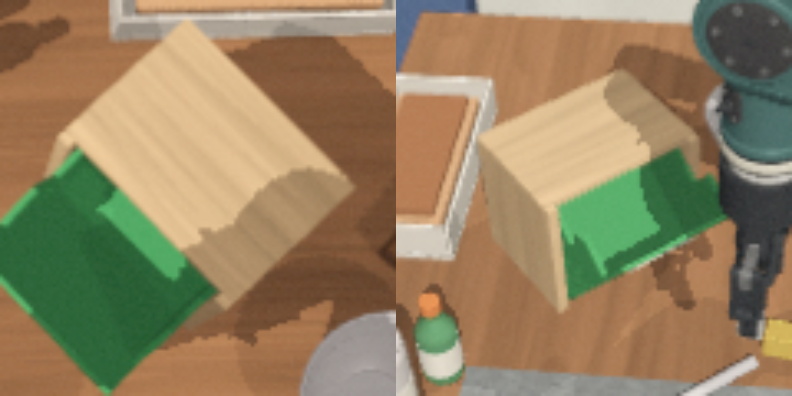

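The bin is fully tipped and open, with the lip leaning to crop (0,225)–(108,392). The packer is still at (0.415,-0.191), so I'm grasping it.

arm_command(
  deltas=[
    [0, 0, 0, -0.01, -0.036, -0.015, 0.07],
    [0, 0, 0, -0.01, -0.036, -0.015, 0.07],
    [0, 0, 0, -0.01, -0.036, -0.015, 0.07],
    [0, 0, 0, -0.01, -0.036, -0.025, 0.07],
    [0, 0, 0, 0, 0, -0.05, 0.07],
  ],
)

```text
t: 4.2
tool_pos: [0.4175, -0.1966, 0.1094]
tool_rot: [[0.986, -0.168, 0.008], [-0.168, -0.986, -0.007], [0.009, 0.006, -1.0]]
force: [0.8, 0.1, 0.0]
grip_width: 0.0704
gripper_force: 0.0
```

arm_command(
  deltas=[
    [0, 0, 0, 0, 0, -0.05, 0.07],
    [0, 0, 0, 0, 0, -0.04, 0.07],
    [0, 0, 0, 0, 0, -0.0114, 0.07],
    [0, 0, 0, 0, 0, 0, 0.07],
    [0, 0, 0, 0, 0, 0, 0.015],
  ],
  grip_force=40,
)

```text
t: 4.7
tool_pos: [0.4176, -0.1917, 0.0069]
tool_rot: [[0.987, -0.163, 0.003], [-0.163, -0.987, -0.002], [0.003, 0.001, -1.0]]
force: [-0.2, 0.1, 1.5]
grip_width: 0.0572
gripper_force: 0.0
```

arm_command(
  deltas=[
    [0, 0, 0, 0, 0, 0, 0.015],
    [0, 0, 0, 0, 0, 0, 0.015],
    [0, 0, 0, 0, 0, 0, 0.015],
    [0, 0, 0, 0, 0, 0, 0.015],
  ],
)

```text
t: 5.1
tool_pos: [0.418, -0.1917, 0.0074]
tool_rot: [[0.987, -0.163, 0.004], [-0.163, -0.987, -0.003], [0.005, 0.002, -1.0]]
force: [0.3, 0.3, 7.0]
grip_width: 0.027
gripper_force: 41.6
```

arm_command(
  deltas=[
    [0, 0, 0, 0, 0, 0.04, 0.015],
    [0, 0, 7.3, 0, 0, 0.045, 0.015],
    [0, 0, 7.3, 0, 0, 0.045, 0.015],
    [0, 0, 7.3, 0, 0, 0.045, 0.015],
    [0, 0, 7.3, 0.02, -0.01, 0.04, 0.015],
  ],
)

```text
t: 5.6
tool_pos: [0.4352, -0.1999, 0.2233]
tool_rot: [[0.939, 0.344, 0.002], [0.344, -0.939, -0.001], [0.001, 0.002, -1.0]]
force: [0.7, -1.5, -0.5]
grip_width: 0.0277
gripper_force: 40.8
```

arm_command(
  deltas=[
    [0, 0, 7.3, 0.042, -0.022, 0, 0.015],
    [0, 0, 7.3, 0.042, -0.023, 0, 0.015],
    [0, 0, 7.3, 0.042, -0.023, 0, 0.015],
    [0, 0, 0, 0, 0, 0, 0.015],
  ],
)

```text
t: 6.0
tool_pos: [0.5654, -0.2707, 0.2144]
tool_rot: [[0.746, 0.666, -0.005], [0.666, -0.746, 0.003], [-0.002, -0.005, -1.0]]
force: [-0.2, 0.5, -1.6]
grip_width: 0.0271
gripper_force: 40.8
```

arm_command(
  deltas=[
    [0, 0, 0, 0, 0, -0.046, 0.015],
    [0, 0, 0, 0, 0, -0.046, 0.015],
    [0, 0, 0, 0, 0, 0, 0.015],
    [0, 0, 0, 0, 0, 0, 0.045],
    [0, 0, 0, 0, 0, 0, 0.045],
  ],
)

```text
t: 6.5
tool_pos: [0.5638, -0.2697, 0.1324]
tool_rot: [[0.747, 0.665, 0.006], [0.665, -0.747, -0.004], [0.002, 0.007, -1.0]]
force: [0.4, -0.7, 0.2]
grip_width: 0.0454
gripper_force: 0.0
```

arm_command(
  deltas=[
    [0, 0, 0, 0, 0, 0, 0.045],
    [0, 0, 0, 0, 0, 0.045, 0.045],
    [0, 0, 0, 0, 0, 0.045, 0.045],
    [0, 0, 0, 0, 0.02, 0.03, 0.07],
  ],
)

```text
t: 6.9
tool_pos: [0.5631, -0.251, 0.2547]
tool_rot: [[0.749, 0.663, 0.008], [0.663, -0.749, -0.006], [0.002, 0.01, -1.0]]
force: [0.3, 0.4, 0.4]
grip_width: 0.058
gripper_force: 0.0
```

```bash
python3 - <<'E'
from h import *
blocks('p2'); s=state(); print(s['tool_pos'].round(4),s['tool_rot'].round(3)[:,0],s['t'])
E
```

```text
b [230. 209.] 304 [np.int32(337)] [ 5.154000e-01 -3.480000e-02  1.757306e+02  1.869970e+01]
b [328. 276.] 206 [np.int32(246)] [  0.3341  -0.3093 179.5255 143.3948]
 side [([325.0, 171.0], np.int32(246)), ([269.0, 229.0], np.int32(337))]
y [233. 155.] 238 [np.int32(254)] [ 0.676  -0.0454  0.4617  8.5492]
y [328. 188.] 115 [np.int32(151)] [  0.585   -0.3193  33.8133 193.2429]
 side [([256.0, 162.0], np.int32(151)), ([220.0, 222.0], np.int32(254))]
[ 0.565  -0.2485  0.2589] [0.745 0.666 0.007] 7.0
```

arm_command(
  deltas=[
    [0, 0, -7, 0.0185, 0.0338, -0.012, 0.07],
    [0, 0, -7, 0.0185, 0.0338, -0.012, 0.07],
    [0, 0, -7, 0.0185, 0.0338, -0.012, 0.07],
    [0, 0, -7, 0.0185, 0.0338, -0.012, 0.07],
    [0, 0, -7, 0.0185, 0.0338, -0.012, 0.07],
  ],
)

```text
t: 7.5
tool_pos: [0.6557, -0.0786, 0.1892]
tool_rot: [[0.994, 0.111, 0.003], [0.111, -0.994, -0.001], [0.003, 0.001, -1.0]]
force: [1.0, -0.1, 0.1]
grip_width: 0.0696
gripper_force: 0.0
```

arm_command(
  deltas=[
    [0, 0, -7, 0.0185, 0.0338, -0.012, 0.07],
    [0, 0, 0, 0, 0, -0.05, 0.07],
    [0, 0, 0, 0, 0, -0.05, 0.07],
    [0, 0, 0, 0, 0, 0, 0.07],
  ],
)

```text
t: 7.9
tool_pos: [0.6671, -0.0445, 0.0665]
tool_rot: [[1.0, -0.005, -0.018], [-0.005, -1.0, 0.002], [-0.018, -0.002, -1.0]]
force: [-1.1, -0.4, -2.4]
grip_width: 0.0698
gripper_force: 0.0
```

arm_command(
  deltas=[
    [0, 0, 0, 0, 0, -0.03, 0.07],
    [0, 0, 0, 0, 0, 0, 0.07],
    [0, 0, 0, 0, 0, 0, 0.07],
  ],
)

```text
t: 8.2
tool_pos: [0.6742, -0.0464, 0.0486]
tool_rot: [[1.0, -0.006, 0.003], [-0.006, -1.0, -0.001], [0.003, 0.001, -1.0]]
force: [0.1, 0.7, -0.0]
grip_width: 0.0695
gripper_force: 0.0
```

arm_command(
  deltas=[
    [0, 0, 0, 0.001, 0, -0.03, 0.07],
    [0, 0, 0, 0.001, 0.001, -0.012, 0.07],
    [0, 0, 0, 0, 0, 0, 0.015],
    [0, 0, 0, 0, 0, 0, 0.015],
    [0, 0, 0, 0, 0, 0, 0.015],
  ],
)

```text
t: 8.7
tool_pos: [0.6763, -0.0451, 0.0061]
tool_rot: [[1.0, -0.005, 0.003], [-0.005, -1.0, -0.001], [0.003, 0.001, -1.0]]
force: [-2.9, 0.8, 19.2]
grip_width: 0.0279
gripper_force: 40.1
```

arm_command(
  deltas=[
    [0, 0, 0, 0, 0, 0, 0.015],
    [0, 0, 0, 0, 0, 0, 0.015],
  ],
)

```text
t: 8.9
tool_pos: [0.6764, -0.0451, 0.0061]
tool_rot: [[1.0, -0.005, 0.004], [-0.005, -1.0, -0.001], [0.004, 0.001, -1.0]]
force: [-0.1, 0.8, 5.7]
grip_width: 0.0273
gripper_force: 40.6
```

arm_command(
  deltas=[
    [0, 0, 0, 0, 0, 0.04, 0.015],
    [0, 0, 0, 0, 0, 0.045, 0.015],
    [0, 0, 7, 0, 0, 0.045, 0.015],
    [0, 0, 7, -0.014, -0.033, 0.045, 0.015],
    [0, 0, 7, -0.014, -0.033, 0.04, 0.015],
  ],
)

```text
t: 9.4
tool_pos: [0.6497, -0.1038, 0.2123]
tool_rot: [[0.933, 0.361, 0.001], [0.361, -0.933, -0.0], [0.001, 0.001, -1.0]]
force: [1.2, -1.1, -0.6]
grip_width: 0.027
gripper_force: 40.0
```

arm_command(
  deltas=[
    [0, 0, 7, -0.014, -0.033, 0, 0.015],
    [0, 0, 7, -0.014, -0.033, 0, 0.015],
    [0, 0, 7, -0.014, -0.033, 0, 0.015],
    [0, 0, 0, -0.012, -0.033, 0, 0.015],
    [0, 0, 0, 0, 0, 0, 0.015],
  ],
)

```text
t: 9.9
tool_pos: [0.5938, -0.2406, 0.2098]
tool_rot: [[0.751, 0.661, -0.002], [0.661, -0.751, -0.002], [-0.002, 0.0, -1.0]]
force: [-0.2, -0.3, -0.1]
grip_width: 0.0274
gripper_force: 40.0
```

arm_command(
  deltas=[
    [0, 0, 0, 0, 0, 0, 0.015],
  ],
)

```text
t: 10.0
tool_pos: [0.5954, -0.2368, 0.2099]
tool_rot: [[0.748, 0.664, -0.0], [0.664, -0.748, 0.001], [0.0, -0.001, -1.0]]
force: [0.8, 0.8, -1.2]
grip_width: 0.0271
gripper_force: 40.0
```

arm_command(
  deltas=[
    [0, 0, 0, 0.002, -0.003, -0.045, 0.015],
    [0, 0, 0, 0, 0, -0.04, 0.015],
    [0, 0, 0, 0, 0, 0, 0.015],
    [0, 0, 0, 0, 0, 0, 0.045],
    [0, 0, 0, 0, 0, 0, 0.045],
  ],
)

```text
t: 10.5
tool_pos: [0.5998, -0.2393, 0.1287]
tool_rot: [[0.746, 0.666, 0.005], [0.666, -0.746, -0.002], [0.002, 0.005, -1.0]]
force: [0.3, -0.9, 0.2]
grip_width: 0.0451
gripper_force: 0.0
```

arm_command(
  deltas=[
    [0, 0, 0, 0, 0, 0, 0.045],
    [0, 0, 0, 0, 0, 0.045, 0.045],
    [0, 0, 0, 0, 0, 0.045, 0.045],
    [0, 0, 0, -0.02, 0.03, 0.03, 0.045],
    [0, 0, 0, -0.033, 0.037, 0, 0],
  ],
)

```text
t: 11.0
tool_pos: [0.5481, -0.1738, 0.254]
tool_rot: [[0.748, 0.664, 0.015], [0.664, -0.748, -0.006], [0.007, 0.015, -1.0]]
force: [0.3, -0.0, 1.3]
grip_width: 0.0315
gripper_force: 0.0
```

arm_command(
  deltas=[
    [0, 0, 0, -0.033, 0.037, 0, 0],
    [0, 0, 0, -0.033, 0.037, 0, 0],
    [0, 0, 0, 0, 0, 0, 0],
  ],
)

```text
t: 11.3
tool_pos: [0.4757, -0.0945, 0.2476]
tool_rot: [[0.744, 0.668, 0.002], [0.668, -0.744, 0.001], [0.002, 0.001, -1.0]]
force: [0.2, -1.0, 0.2]
grip_width: 0.0
gripper_force: 0.0
```

```bash
python3 - <<'E'
from h import *
blocks('p3'); s=state(); print(s['tool_pos'].round(4),s['tool_rot'].round(3)[:,0],s['t'])
T=cv2.imread('pics/p3_T.png');S=cv2.imread('pics/p3_S.png')
cv2.imwrite('pics/v2.png',np.hstack([cv2.resize(T[100:220,280:400],None,fx=3.3,fy=3.3),cv2.resize(S[90:210,180:300],None,fx=3.3,fy=3.3)]))
E
```

```text
b [327. 269.] 346 [np.int32(244)] [  0.338   -0.3079 179.5079  27.9703]
 side [([325.0, 171.0], np.int32(244)), ([269.0, 229.0], np.int32(336))]
y [315. 174.] 654 [np.int32(195)] [ 5.956000e-01 -3.079000e-01  4.311870e+01  3.182422e+02]
 side [([254.0, 163.0], np.int32(195))]
[ 0.4791 -0.0979  0.2478] [0.746 0.666 0.003] 11.4
```

View pics/v2.png

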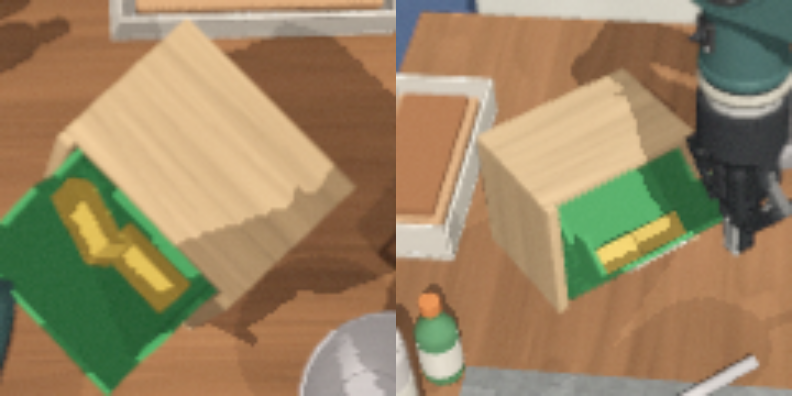

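Both packers lie in the bin, at crop (92,225) and (150,268), and no other yellow is in view. Now I push the bin shut from the front.

arm_command(
  deltas=[
    [0, 0, 0, -0.011, -0.01, -0.045, 0],
    [0, 0, 0, -0.011, -0.01, -0.045, 0],
    [0, 0, 0, 0, 0, -0.033, 0],
    [0, 0, 0, 0.0206, -0.0232, 0, 0],
    [0, 0, 0, 0.0206, -0.0232, 0, 0],
  ],
)

```text
t: 11.9
tool_pos: [0.4978, -0.1657, 0.1201]
tool_rot: [[0.747, 0.665, -0.003], [0.665, -0.747, 0.001], [-0.002, -0.003, -1.0]]
force: [1.5, -0.4, 1.6]
grip_width: -0.0001
gripper_force: 0.0
```

arm_command(
  deltas=[
    [0, 0, 0, 0.0206, -0.0232, 0, 0],
    [0, 0, 0, 0.0106, -0.012, 0.006, 0],
    [0, 0, 0, 0.0106, -0.012, 0.007, 0],
    [0, 0, 0, 0.0106, -0.012, 0.007, 0],
    [0, 0, 0, 0.0106, -0.012, 0.007, 0],
  ],
)

```text
t: 12.4
tool_pos: [0.5621, -0.2374, 0.1497]
tool_rot: [[0.747, 0.664, -0.0], [0.664, -0.747, 0.001], [0.0, -0.001, -1.0]]
force: [-0.7, 2.5, -1.5]
grip_width: -0.0
gripper_force: 1.3
```

arm_command(
  deltas=[
    [0, 0, 0, 0.0106, -0.012, 0.007, 0],
    [0, 0, 0, 0.0106, -0.012, 0.006, 0],
    [0, 0, 0, 0.0066, -0.0075, 0, 0],
    [0, 0, 0, 0, 0, 0, 0],
  ],
)

```text
t: 12.8
tool_pos: [0.5902, -0.2696, 0.1623]
tool_rot: [[0.748, 0.664, 0.002], [0.664, -0.748, -0.002], [0.0, 0.002, -1.0]]
force: [0.2, -0.6, -0.6]
grip_width: 0.0003
gripper_force: 0.0
```

arm_command(
  deltas=[
    [0, 0, 0, 0.0027, -0.003, 0, 0],
    [0, 0, 0, 0.002, -0.0022, 0, 0],
    [0, 0, 0, 0.002, -0.0022, 0, 0],
    [0, 0, 0, 0, 0, 0, 0],
  ],
)

```text
t: 13.2
tool_pos: [0.5955, -0.2748, 0.1622]
tool_rot: [[0.747, 0.665, -0.0], [0.665, -0.747, -0.0], [-0.0, 0.0, -1.0]]
force: [-0.3, 0.3, 0.4]
grip_width: -0.0003
gripper_force: 0.5
```

arm_command(
  deltas=[
    [0, 0, 0, 0.002, -0.0022, 0, 0],
    [0, 0, 0, 0.002, -0.0022, 0, 0],
    [0, 0, 0, 0, 0, 0, 0],
  ],
)

```text
t: 13.5
tool_pos: [0.5955, -0.2748, 0.1623]
tool_rot: [[0.746, 0.666, -0.011], [0.666, -0.746, 0.009], [-0.002, -0.014, -1.0]]
force: [-14.9, 10.8, 7.1]
grip_width: -0.0001
gripper_force: 9.2
```

arm_command(
  deltas=[
    [0, 0, 0, -0.02, 0.0224, 0, 0],
    [0, 0, 0, -0.02, 0.0224, 0.03, 0.07],
    [0, 0, -7.6, 0, 0, 0.03, 0.07],
    [0, 0, -7.7, 0, 0, 0, 0.07],
    [0, 0, -7.7, 0, 0, 0, 0.07],
  ],
)

```text
t: 14.0
tool_pos: [0.5605, -0.2345, 0.2247]
tool_rot: [[0.949, 0.316, 0.005], [0.316, -0.949, -0.003], [0.004, 0.004, -1.0]]
force: [0.3, -0.4, -0.4]
grip_width: 0.058
gripper_force: 0.0
```

```bash
python3 - <<'E'
from h import *
blocks('p4'); s=state(); print(s['tool_pos'].round(4),s['tool_rot'].round(3)[:,0],s['t'])
T=cv2.imread('pics/p4_T.png');S=cv2.imread('pics/p4_S.png')
cv2.imwrite('pics/v3.png',np.hstack([cv2.resize(T[100:220,280:400],None,fx=3.3,fy=3.3),cv2.resize(S[90:210,180:300],None,fx=3.3,fy=3.3)]))
E
```

```text
b [230. 209.] 304 [np.int32(335)] [ 5.145000e-01 -3.460000e-02  1.751379e+02  1.910000e+01]
b [327. 269.] 341 [np.int32(246)] [  0.3373  -0.3086 178.6786  30.123 ]
 side [([325.0, 171.0], np.int32(246)), ([269.0, 229.0], np.int32(335))]
 side []
[ 0.56   -0.2343  0.2229] [0.947 0.321 0.002] 14.1
```

View pics/v3.png

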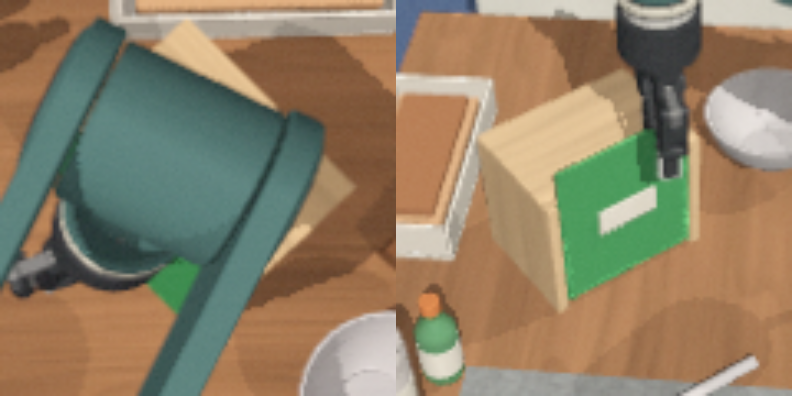

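The bin is shut; its outline in the side crop matches the start. Spacer A is unchanged, so I'm grasping it near its tail.

arm_command(
  deltas=[
    [0, 0, -4.64, -0.0162, 0.0405, -0.01, 0.055],
    [0, 0, -4.64, -0.0162, 0.0405, -0.01, 0.055],
    [0, 0, -4.64, -0.0162, 0.0405, -0.01, 0.055],
    [0, 0, -4.64, -0.0162, 0.0405, -0.01, 0.055],
    [0, 0, -4.64, -0.0162, 0.0405, -0.01, 0.055],
  ],
)

```text
t: 14.6
tool_pos: [0.4779, -0.0304, 0.1716]
tool_rot: [[0.997, -0.079, 0.001], [-0.079, -0.997, 0.0], [0.001, -0.0, -1.0]]
force: [0.4, 0.5, -0.1]
grip_width: 0.0547
gripper_force: 0.0
```

arm_command(
  deltas=[
    [0, 0, 0, 0, 0, -0.05, 0.055],
    [0, 0, 0, 0, 0, -0.05, 0.055],
    [0, 0, 0, 0, 0, -0.03, 0.055],
    [0, 0, 0, 0, 0, 0, 0.055],
    [0, 0, 0, 0, 0, 0, 0.055],
  ],
)

```text
t: 15.1
tool_pos: [0.4789, -0.0319, 0.0426]
tool_rot: [[0.997, -0.077, 0.0], [-0.077, -0.997, -0.0], [0.0, 0.0, -1.0]]
force: [1.1, -0.1, 0.8]
grip_width: 0.0552
gripper_force: 0.0
```

arm_command(
  deltas=[
    [0, 0, 0, 0, 0, -0.037, 0.055],
    [0, 0, 0, 0, 0, 0, 0.015],
    [0, 0, 0, 0, 0, 0, 0.015],
    [0, 0, 0, 0, 0, 0, 0.015],
    [0, 0, 0, 0, 0, 0, 0.015],
  ],
  grip_force=70,
)

```text
t: 15.6
tool_pos: [0.4799, -0.0321, 0.0071]
tool_rot: [[0.997, -0.078, 0.003], [-0.078, -0.997, -0.001], [0.003, 0.0, -1.0]]
force: [-0.5, 0.4, 1.0]
grip_width: 0.0263
gripper_force: 71.7
```

arm_command(
  deltas=[
    [0, 0, 0, 0, 0, 0, 0.015],
    [0, 0, 0, 0, 0, 0.04, 0.015],
    [0, 0, 0, 0, 0, 0, 0.015],
  ],
)

```text
t: 15.9
tool_pos: [0.4824, -0.0325, 0.0503]
tool_rot: [[0.997, -0.078, 0.01], [-0.078, -0.997, -0.002], [0.01, 0.001, -1.0]]
force: [0.5, -0.0, -1.4]
grip_width: 0.0266
gripper_force: 71.4
```

arm_command(
  deltas=[
    [0, 0, 7.2, 0.0096, 0.0255, 0, 0.015],
    [0, 0, 7.2, 0.0096, 0.0255, 0, 0.015],
    [0, 0, 7.2, 0.0096, 0.0255, 0, 0.015],
    [0, 0, 7.2, 0.0096, 0.0255, 0, 0.015],
    [0, 0, 7.2, 0.0096, 0.0255, 0, 0.015],
  ],
)

```text
t: 16.4
tool_pos: [0.5264, 0.0966, 0.0444]
tool_rot: [[0.85, 0.527, -0.001], [0.527, -0.85, -0.0], [-0.001, -0.0, -1.0]]
force: [0.0, -0.4, -2.1]
grip_width: 0.0268
gripper_force: 71.2
```

arm_command(
  deltas=[
    [0, 0, 7.2, 0.0096, 0.0255, 0, 0.015],
    [0, 0, 7.2, 0.0096, 0.0255, 0, 0.015],
    [0, 0, 0, 0, 0, 0, 0.015],
    [0, 0, 0, 0, 0, 0, 0.015],
  ],
)

```text
t: 16.8
tool_pos: [0.5452, 0.1468, 0.0443]
tool_rot: [[0.696, 0.718, -0.002], [0.718, -0.696, -0.001], [-0.002, -0.0, -1.0]]
force: [0.9, 0.2, -3.0]
grip_width: 0.0268
gripper_force: 71.3
```

```bash
cat >> h.py <<'E'
def where():
    s=state(); p=s['tool_pos']; y=np.radians(46.085); d=p[:2]-[.5686,.2526]
    R=s['tool_rot']; print('jig x,y',(d[0]*np.cos(y)+d[1]*np.sin(y)).round(4),(-d[0]*np.sin(y)+d[1]*np.cos(y)).round(4),'z',p[2].round(4),'yaw',np.degrees(np.arctan2(R[1,0],R[0,0])).round(2),'F',s['force'].round(1),'M',s['moment'].round(2),s['grip_width'].round(4),s['t'])
E
python3 - <<'E'
from h import *
where()
T=grab_frame('top');S=grab_frame('side')
cv2.imwrite('pics/v4.png',np.hstack([cv2.resize(T[130:250,75:195],None,fx=3.3,fy=3.3),cv2.resize(S[260:380,180:300],None,fx=3.3,fy=3.3)]))
E
```

```text
Traceback (most recent call last):
  File "h.py", line 52, in where
    R=s['tool_rot']; print('jig x,y',(d[0]*np.cos(y)+d[1]*np.sin(y)).round(4),(-d[0]*np.sin(y)+d[1]*np.cos(y)).round(4),'z',p[2].round(4),'yaw',np.degrees(np.arctan2(R[1,0],R[0,0])).round(2),'F',s['force'].round(1),'M',s['moment'].round(2),s['grip_width'].round(4),s['t'])
                                                                                                                                                                                                                                                ^^^^^^^^^^^^^^^^^^^^^
AttributeError: 'float' object has no attribute 'round'
```

```bash
sed -i "s/s\['grip_width'\].round(4),s\['t'\]/round(s['grip_width'],4),s['t']/" h.py
python3 - <<'E'
from h import *
where()
T=grab_frame('top');S=grab_frame('side')
cv2.imwrite('pics/v4.png',np.hstack([cv2.resize(T[130:250,75:195],None,fx=3.3,fy=3.3),cv2.resize(S[260:380,180:300],None,fx=3.3,fy=3.3)]))
E
```

```text
jig x,y -0.0924 -0.0565 z 0.0443 yaw 45.91 F [ 0.9  0.2 -3. ] M [-0.12  0.01 -0.  ] 0.0268 16.8
```

View pics/v4.png

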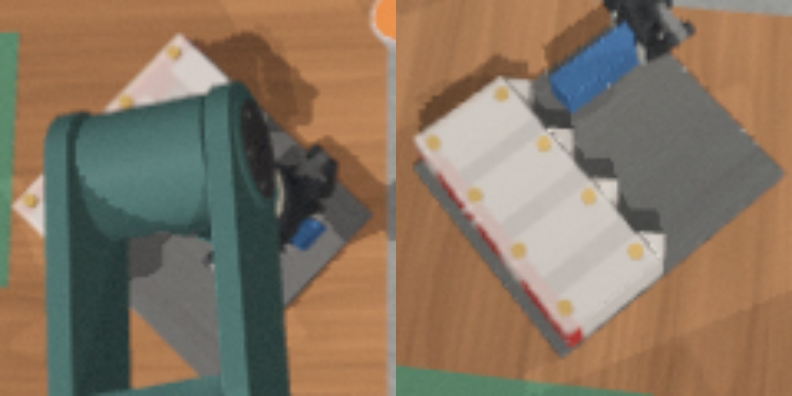

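The bar points at the right-hand gap (side crop around (600,70)). I correct 3.5 mm sideways, lower it onto the plate and advance.

arm_command(
  deltas=[
    [0, 0, 0.2, 0.0025, -0.0024, -0.015, 0.015],
    [0, 0, 0, 0, 0, -0.0125, 0.015],
    [0, 0, 0, 0, 0, 0, 0.015],
    [0, 0, 0, 0.0052, 0.0054, 0, 0.015],
    [0, 0, 0, 0.0052, 0.0054, 0, 0.015],
  ],
)

```text
t: 17.4
tool_pos: [0.5588, 0.1552, 0.0174]
tool_rot: [[0.694, 0.72, -0.0], [0.72, -0.694, 0.0], [-0.0, -0.0, -1.0]]
force: [0.2, -0.1, -2.2]
grip_width: 0.0268
gripper_force: 72.4
```

arm_command(
  deltas=[
    [0, 0, 0, 0.0069, 0.0072, 0, 0.015],
    [0, 0, 0, 0, 0, 0, 0.015],
  ],
)

```text
t: 17.6
tool_pos: [0.567, 0.1636, 0.0182]
tool_rot: [[0.693, 0.721, 0.002], [0.721, -0.693, 0.001], [0.002, 0.001, -1.0]]
force: [-0.5, 0.2, -2.1]
grip_width: 0.0265
gripper_force: 72.4
```

```bash
python3 -c "
from h import *
where()"
```

```text
jig x,y -0.0653 -0.0606 z 0.0182 yaw 46.16 F [-0.5  0.2 -2.1] M [-0.05  0.03 -0.01] 0.0265 17.6
```

arm_command(
  deltas=[
    [0, 0, 0, 0, 0, -0.002, 0.015],
    [0, 0, 0, 0.0069, 0.0072, 0, 0.015],
    [0, 0, 0, 0.0069, 0.0072, 0, 0.015],
    [0, 0, 0, 0, 0, 0, 0.015],
  ],
)

```text
t: 18.0
tool_pos: [0.5806, 0.1778, 0.016]
tool_rot: [[0.693, 0.721, 0.002], [0.721, -0.693, 0.001], [0.002, 0.001, -1.0]]
force: [-0.6, -0.2, -2.2]
grip_width: 0.0267
gripper_force: 72.4
```

arm_command(
  deltas=[
    [0, 0, 0, 0.0069, 0.0072, 0, 0.015],
    [0, 0, 0, 0.0069, 0.0072, 0, 0.015],
    [0, 0, 0, 0, 0, 0, 0.015],
  ],
)

```text
t: 18.3
tool_pos: [0.5943, 0.1922, 0.0159]
tool_rot: [[0.693, 0.721, 0.001], [0.721, -0.693, 0.001], [0.001, 0.001, -1.0]]
force: [-0.3, -0.4, -1.9]
grip_width: 0.0265
gripper_force: 72.4
```

```bash
python3 -c "
from h import *
where()"
```

```text
jig x,y -0.0257 -0.0604 z 0.0159 yaw 46.14 F [-0.3 -0.4 -1.9] M [-0.07  0.06  0.  ] 0.0265 18.3
```

arm_command(
  deltas=[
    [0, 0, 0, 0.0055, 0.0058, 0, 0.015],
    [0, 0, 0, 0, 0, -0.001, 0.015],
    [0, 0, 0, 0, 0, 0, 0.045],
    [0, 0, 0, 0, 0, 0, 0.045],
    [0, 0, 0, 0, 0, 0, 0.045],
  ],
)

```text
t: 18.8
tool_pos: [0.599, 0.1968, 0.0154]
tool_rot: [[0.694, 0.72, 0.001], [0.72, -0.694, 0.0], [0.001, 0.001, -1.0]]
force: [0.4, -0.2, 0.4]
grip_width: 0.0452
gripper_force: 0.0
```

arm_command(
  deltas=[
    [0, 0, 0, 0, 0, 0.045, 0.045],
    [0, 0, 0, -0.0277, -0.0288, 0, 0],
    [0, 0, 0, 0, 0, 0, 0],
    [0, 0, 0, 0, 0, 0, 0],
    [0, 0, 0, 0, 0, -0.045, 0],
  ],
)

```text
t: 19.3
tool_pos: [0.5779, 0.1696, 0.0221]
tool_rot: [[0.693, 0.72, 0.018], [0.72, -0.694, 0.004], [0.015, 0.01, -1.0]]
force: [1.9, -0.1, 0.4]
grip_width: -0.0001
gripper_force: 0.0
```

```bash
python3 -c "
from h import *
where()"
```

```text
jig x,y -0.0534 -0.0642 z 0.0221 yaw 46.09 F [ 1.9 -0.1  0.4] M [0.03 0.04 0.02] -0.0001 19.3
```

arm_command(
  deltas=[
    [0, 0, 0, 0, 0, 0, 0],
    [0, 0, 0, 0.0076, 0.0079, 0, 0],
    [0, 0, 0, 0.0069, 0.0072, 0, 0],
    [0, 0, 0, 0.0069, 0.0072, 0, 0],
    [0, 0, 0, 0, 0, 0, 0],
  ],
)

```text
t: 19.8
tool_pos: [0.5948, 0.1921, 0.0164]
tool_rot: [[0.693, 0.721, 0.004], [0.721, -0.693, 0.001], [0.004, 0.002, -1.0]]
force: [-0.2, -0.2, 0.4]
grip_width: 0.0001
gripper_force: 0.0
```

```bash
python3 -c "
from h import *
where()"
```

```text
jig x,y -0.0254 -0.0608 z 0.0164 yaw 46.16 F [-0.2 -0.2  0.4] M [-0.   -0.03  0.03] 0.0001 19.8
```

Now the last ~11 mm in small steps until the stop is felt.

arm_command(
  deltas=[
    [0, 0, 0, 0.0035, 0.0036, 0, 0],
    [0, 0, 0, 0.0021, 0.0022, 0, 0],
    [0, 0, 0, 0.0014, 0.0014, 0, 0],
    [0, 0, 0, 0.0014, 0.0014, 0, 0],
    [0, 0, 0, 0, 0, 0, 0],
  ],
)

```text
t: 20.3
tool_pos: [0.601, 0.199, 0.0147]
tool_rot: [[0.694, 0.72, 0.0], [0.72, -0.694, 0.0], [0.0, 0.0, -1.0]]
force: [-0.3, -0.4, 0.2]
grip_width: 0.0001
gripper_force: 0.2
```

arm_command(
  deltas=[
    [0, 0, 0, 0.0014, 0.0014, 0, 0],
    [0, 0, 0, 0, 0, 0, 0],
  ],
)

```text
t: 20.5
tool_pos: [0.6012, 0.1993, 0.0147]
tool_rot: [[0.694, 0.72, -0.003], [0.72, -0.694, -0.002], [-0.003, -0.0, -1.0]]
force: [-3.4, -4.3, 2.5]
grip_width: 0.0001
gripper_force: 2.6
```

```bash
python3 -c "
from h import *
where()"
```

```text
jig x,y -0.0158 -0.0604 z 0.0147 yaw 46.09 F [-3.4 -4.3  2.5] M [-0.54  0.52 -0.  ] 0.0001 20.5
```

arm_command(
  deltas=[
    [0, 0, 0, 0.0014, 0.0014, 0, 0],
    [0, 0, 0, 0.0014, 0.0014, 0, 0],
    [0, 0, 0, 0, 0, 0, 0],
  ],
)

```text
t: 20.8
tool_pos: [0.6011, 0.1993, 0.0147]
tool_rot: [[0.694, 0.72, -0.01], [0.72, -0.694, -0.008], [-0.013, -0.002, -1.0]]
force: [-11.7, -10.2, 10.0]
grip_width: 0.0002
gripper_force: 8.1
```

```bash
python3 -c "
from h import *
where()"
```

```text
jig x,y -0.0158 -0.0604 z 0.0147 yaw 46.07 F [-11.7 -10.2  10. ] M [-1.56  1.76 -0.04] 0.0002 20.8
```

arm_command(
  deltas=[
    [0, 0, 0, -0.0139, -0.0144, 0, 0],
    [0, 0, 0, 0, 0, 0.05, 0.055],
    [0, 0, 0, 0, 0, 0.05, 0.055],
    [0, 0, -7, -0.0237, -0.0417, 0.02, 0.055],
    [0, 0, -7, -0.0237, -0.0417, 0, 0.055],
  ],
)

```text
t: 21.3
tool_pos: [0.5476, 0.1073, 0.1396]
tool_rot: [[0.848, 0.529, 0.012], [0.529, -0.848, 0.001], [0.011, 0.005, -1.0]]
force: [-0.0, -1.4, -0.1]
grip_width: 0.0547
gripper_force: 0.0
```

```bash
python3 - <<'E'
from h import *
blocks('p5'); where(); print(state()['tool_pos'].round(4))
E
```

```text
b [327. 269.] 345 [] [ 0.3391 -0.3085  0.0516 13.2797]
 side []
 side []
jig x,y -0.1255 -0.0847 z 0.1345 yaw 31.78 F [ 0.9 -0.  -0.8] M [ 0.01  0.03 -0.04] 0.0552 21.4
[0.5425 0.1034 0.1345]
```

arm_command(
  deltas=[
    [0, 0, -3.2, -0.024, -0.0411, 0, 0.055],
    [0, 0, -3.2, -0.024, -0.0411, 0, 0.055],
    [0, 0, -3.2, -0.024, -0.0411, 0, 0.055],
    [0, 0, -3.2, -0.024, -0.0411, 0, 0.055],
    [0, 0, -3.2, -0.024, -0.0411, 0, 0.055],
  ],
)

```text
t: 21.9
tool_pos: [0.4241, -0.0994, 0.1339]
tool_rot: [[0.961, 0.277, 0.001], [0.277, -0.961, 0.0], [0.001, 0.0, -1.0]]
force: [-0.1, -0.4, 0.3]
grip_width: 0.0556
gripper_force: 0.0
```

arm_command(
  deltas=[
    [0, 0, -3.2, -0.024, -0.0411, 0, 0.055],
    [0, 0, -3.2, -0.024, -0.0411, 0, 0.055],
    [0, 0, -3.2, -0.024, -0.0411, 0, 0.055],
    [0, 0, -3.2, -0.024, -0.0411, 0, 0.055],
    [0, 0, -3.2, -0.024, -0.0411, 0, 0.055],
  ],
)

```text
t: 22.4
tool_pos: [0.3042, -0.3056, 0.1341]
tool_rot: [[1.0, 0.0, 0.002], [0.0, -1.0, -0.001], [0.002, 0.001, -1.0]]
force: [0.7, -0.1, -0.5]
grip_width: 0.055
gripper_force: 0.0
```

arm_command(
  deltas=[
    [0, 0, 0, 0, 0, -0.05, 0.055],
    [0, 0, 0, 0, 0, -0.03, 0.055],
    [0, 0, 0, 0, 0, 0, 0.055],
    [0, 0, 0, 0, 0, 0, 0.055],
  ],
)

```text
t: 22.8
tool_pos: [0.305, -0.304, 0.0541]
tool_rot: [[1.0, 0.002, 0.0], [0.002, -1.0, 0.001], [0.0, -0.001, -1.0]]
force: [0.6, 0.0, 1.0]
grip_width: 0.055
gripper_force: 0.0
```

```bash
python3 - <<'E'
from h import *
where(); print(state()['tool_pos'].round(4)); S=grab_frame('side'); print([(c.round(1),s[4]) for c,s,_ in blobs(S,'b')])
E
```

```text
jig x,y -0.5838 -0.1962 z 0.0541 yaw 0.14 F [0.6 0.  1. ] M [-0.   -0.06  0.03] 0.055 22.8
[ 0.305  -0.304   0.0541]
[(array([323.8, 170.9]), np.int32(215))]
```

Bar B has not moved. I shift -3 mm in x and -4 mm in y, lower and grip.

arm_command(
  deltas=[
    [0, 0, -0.5, -0.003, -0.004, -0.02, 0.055],
    [0, 0, 0, 0, 0, -0.027, 0.055],
    [0, 0, 0, 0, 0, 0, 0.055],
    [0, 0, 0, 0, 0, 0, 0.015],
    [0, 0, 0, 0, 0, 0, 0.015],
  ],
)

```text
t: 23.35
tool_pos: [0.303, -0.3093, 0.0095]
tool_rot: [[1.0, -0.006, 0.003], [-0.006, -1.0, -0.003], [0.003, 0.003, -1.0]]
force: [-2.0, 6.0, 25.3]
grip_width: 0.0271
gripper_force: 42.8
```

arm_command(
  deltas=[
    [0, 0, 0, 0, 0, 0, 0.015],
    [0, 0, 0, 0, 0, 0, 0.015],
  ],
)

```text
t: 23.55
tool_pos: [0.3031, -0.3096, 0.0097]
tool_rot: [[1.0, -0.007, 0.003], [-0.007, -1.0, -0.004], [0.003, 0.004, -1.0]]
force: [0.1, 1.9, 7.0]
grip_width: 0.0265
gripper_force: 70.1
```

arm_command(
  deltas=[
    [0, 0, 0, 0, 0, 0.04, 0.015],
    [0, 0, 0, 0, 0, 0.02, 0.015],
  ],
)

```text
t: 23.75
tool_pos: [0.3023, -0.309, 0.0697]
tool_rot: [[1.0, -0.007, 0.002], [-0.007, -1.0, -0.003], [0.002, 0.003, -1.0]]
force: [0.6, -0.8, -1.8]
grip_width: 0.0259
gripper_force: 69.5
```

arm_command(
  deltas=[
    [0, 0, 3.87, 0.0134, 0.0449, 0.01, 0.015],
    [0, 0, 3.87, 0.0134, 0.0449, 0.01, 0.015],
    [0, 0, 3.87, 0.0134, 0.0449, 0, 0.015],
    [0, 0, 3.87, 0.0134, 0.0449, 0, 0.015],
    [0, 0, 3.87, 0.0134, 0.0449, 0, 0.015],
  ],
)

```text
t: 24.25
tool_pos: [0.3689, -0.0819, 0.0878]
tool_rot: [[0.945, 0.327, 0.002], [0.327, -0.945, -0.001], [0.002, 0.002, -1.0]]
force: [0.8, -0.4, -1.9]
grip_width: 0.0266
gripper_force: 69.6
```

arm_command(
  deltas=[
    [0, 0, 3.87, 0.0134, 0.0449, 0, 0.015],
    [0, 0, 3.87, 0.0134, 0.0449, 0, 0.015],
    [0, 0, 3.87, 0.0134, 0.0449, 0, 0.015],
    [0, 0, 3.87, 0.0134, 0.0449, 0, 0.015],
    [0, 0, 3.87, 0.0134, 0.0449, 0, 0.015],
  ],
)

```text
t: 24.75
tool_pos: [0.4358, 0.143, 0.0875]
tool_rot: [[0.783, 0.622, 0.001], [0.622, -0.783, -0.0], [0.001, 0.001, -1.0]]
force: [1.5, -0.5, -0.6]
grip_width: 0.0266
gripper_force: 69.6
```

arm_command(
  deltas=[
    [0, 0, 3.87, 0.0134, 0.0449, 0, 0.015],
    [0, 0, 3.87, 0.0134, 0.0449, 0, 0.015],
    [0, 0, 0, 0, 0, 0, 0.015],
    [0, 0, 0, 0, 0, -0.03, 0.015],
    [0, 0, 0, 0, 0, 0, 0.015],
  ],
)

```text
t: 25.25
tool_pos: [0.4591, 0.2296, 0.0533]
tool_rot: [[0.694, 0.72, -0.008], [0.72, -0.694, -0.004], [-0.008, -0.003, -1.0]]
force: [-1.1, -1.0, -3.3]
grip_width: 0.0267
gripper_force: 69.7
```

```bash
python3 - <<'E'
from h import *
where()
T=grab_frame('top');S=grab_frame('side')
cv2.imwrite('pics/v5.png',np.hstack([cv2.resize(T[130:250,75:195],None,fx=3.3,fy=3.3),cv2.resize(S[260:380,180:300],None,fx=3.3,fy=3.3)]))
E
```

```text
jig x,y -0.0925 0.0629 z 0.0533 yaw 46.07 F [-1.1 -1.  -3.3] M [-0.07  0.15 -0.02] 0.0267 25.25
```

View pics/v5.png

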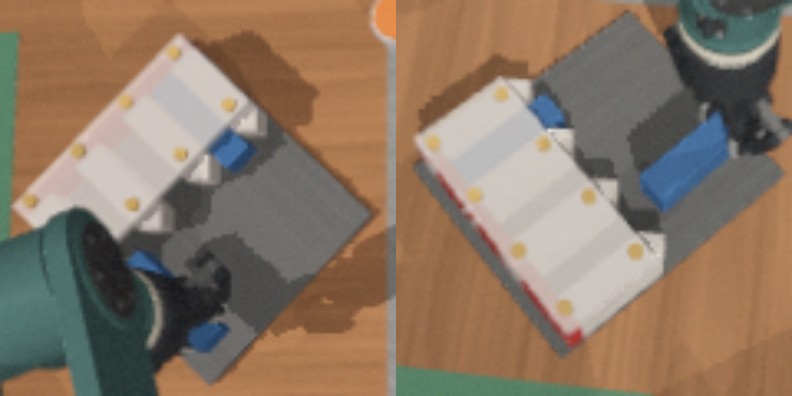

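Bar A shows home in the right-hand gap, with its tail at (232,150). Bar B points at the left-hand gap. I settle, lower it and check the pose.

arm_command(
  deltas=[
    [0, 0, 0, 0, 0, -0.02, 0.015],
    [0, 0, 0, 0, 0, -0.013, 0.015],
    [0, 0, 0, 0, 0, 0, 0.015],
    [0, 0, 0, 0, 0, 0, 0.015],
  ],
)

```text
t: 25.75
tool_pos: [0.4625, 0.2304, 0.0244]
tool_rot: [[0.695, 0.719, 0.0], [0.719, -0.695, -0.0], [0.0, 0.0, -1.0]]
force: [-0.2, -0.4, -0.7]
grip_width: 0.0265
gripper_force: 69.8
```

```bash
python3 -c "
from h import *
where()"
```

```text
jig x,y -0.0896 0.0611 z 0.0244 yaw 46.0 F [-0.2 -0.4 -0.7] M [-0.06  0.05  0.07] 0.0265 25.75
```

arm_command(
  deltas=[
    [0, 0, 0.1, 0.0007, -0.0007, -0.006, 0.015],
    [0, 0, 0, 0.0069, 0.0072, 0, 0.015],
    [0, 0, 0, 0.0069, 0.0072, 0, 0.015],
    [0, 0, 0, 0.0035, 0.0036, 0, 0.015],
    [0, 0, 0, 0, 0, 0, 0.015],
  ],
)

```text
t: 26.25
tool_pos: [0.4816, 0.2488, 0.0183]
tool_rot: [[0.693, 0.721, 0.002], [0.721, -0.693, 0.0], [0.001, 0.001, -1.0]]
force: [0.6, -1.3, -2.1]
grip_width: 0.0269
gripper_force: 69.7
```

```bash
python3 -c "
from h import *
where()"
```

```text
jig x,y -0.0631 0.0601 z 0.0183 yaw 46.16 F [ 0.6 -1.3 -2.1] M [-0.15 -0.12 -0.11] 0.0269 26.25
```

arm_command(
  deltas=[
    [0, 0, 0, 0.0069, 0.0072, 0, 0.015],
    [0, 0, 0, 0.0069, 0.0072, 0, 0.015],
    [0, 0, 0, 0, 0, 0, 0.015],
  ],
)

```text
t: 26.55
tool_pos: [0.4956, 0.2635, 0.0182]
tool_rot: [[0.693, 0.721, 0.002], [0.721, -0.693, 0.001], [0.002, 0.001, -1.0]]
force: [1.8, -0.2, -1.5]
grip_width: 0.0264
gripper_force: 69.6
```

arm_command(
  deltas=[
    [0, 0, 0, 0.0069, 0.0072, 0, 0.015],
    [0, 0, 0, 0.0069, 0.0072, 0, 0.015],
    [0, 0, 0, 0.0035, 0.0036, 0, 0.015],
    [0, 0, 0, 0, 0, 0, 0.015],
  ],
)

```text
t: 26.95
tool_pos: [0.5125, 0.2812, 0.018]
tool_rot: [[0.693, 0.721, 0.001], [0.721, -0.693, 0.001], [0.001, 0.001, -1.0]]
force: [3.1, -1.0, -0.9]
grip_width: 0.0268
gripper_force: 69.6
```

```bash
python3 -c "
from h import *
where()"
```

```text
jig x,y -0.0183 0.0602 z 0.018 yaw 46.14 F [ 3.1 -1.  -0.9] M [-0.15 -0.38 -0.15] 0.0268 26.95
```

arm_command(
  deltas=[
    [0, 0, 0, 0, 0, 0, 0.045],
    [0, 0, 0, 0, 0, 0, 0.045],
    [0, 0, 0, 0, 0, 0, 0.045],
    [0, 0, 0, 0, 0, 0.042, 0.045],
    [0, 0, 0, -0.0277, -0.0288, 0, 0],
  ],
)

```text
t: 27.45
tool_pos: [0.4898, 0.2551, 0.0666]
tool_rot: [[0.692, 0.722, 0.014], [0.722, -0.692, 0.007], [0.015, 0.006, -1.0]]
force: [1.3, -0.7, 1.7]
grip_width: 0.0317
gripper_force: 0.0
```

arm_command(
  deltas=[
    [0, 0, 0, 0, 0, 0, 0],
    [0, 0, 0, 0, 0, 0, 0],
    [0, 0, 0, 0, 0, -0.044, 0],
    [0, 0, 0, 0, 0, 0, 0],
    [0, 0, 0, 0.0076, 0.0079, 0, 0],
  ],
)

```text
t: 27.95
tool_pos: [0.4903, 0.2592, 0.0148]
tool_rot: [[0.693, 0.721, -0.004], [0.721, -0.693, -0.001], [-0.004, -0.002, -1.0]]
force: [-0.2, 0.6, 0.5]
grip_width: -0.0002
gripper_force: 0.0
```

arm_command(
  deltas=[
    [0, 0, 0, 0.0069, 0.0072, 0, 0],
    [0, 0, 0, 0.0069, 0.0072, 0, 0],
    [0, 0, 0, 0.0035, 0.0036, 0, 0],
    [0, 0, 0, 0, 0, 0, 0],
  ],
)

```text
t: 28.35
tool_pos: [0.5101, 0.2787, 0.017]
tool_rot: [[0.693, 0.721, 0.002], [0.721, -0.693, 0.001], [0.002, 0.001, -1.0]]
force: [0.0, -0.2, -0.3]
grip_width: -0.0001
gripper_force: 0.0
```

```bash
python3 -c "
from h import *
where()"
```

```text
jig x,y -0.0218 0.0602 z 0.017 yaw 46.17 F [ 0.  -0.2 -0.3] M [-0.01 -0.    0.01] -0.0001 28.35
```

arm_command(
  deltas=[
    [0, 0, 0, 0.0021, 0.0022, 0, 0],
    [0, 0, 0, 0.0014, 0.0014, 0, 0],
    [0, 0, 0, 0.0014, 0.0014, 0, 0],
    [0, 0, 0, 0.0014, 0.0014, 0, 0],
    [0, 0, 0, 0, 0, 0, 0],
  ],
)

```text
t: 28.85
tool_pos: [0.5144, 0.2833, 0.0159]
tool_rot: [[0.693, 0.721, -0.002], [0.721, -0.693, -0.002], [-0.002, -0.0, -1.0]]
force: [-3.1, -3.4, 3.3]
grip_width: -0.0003
gripper_force: 2.3
```

arm_command(
  deltas=[
    [0, 0, 0, 0.0014, 0.0014, 0, 0],
    [0, 0, 0, 0.0014, 0.0014, 0, 0],
    [0, 0, 0, 0, 0, 0, 0],
  ],
)

```text
t: 29.15
tool_pos: [0.5143, 0.2832, 0.0159]
tool_rot: [[0.693, 0.721, -0.009], [0.721, -0.693, -0.008], [-0.012, -0.001, -1.0]]
force: [-10.8, -11.0, 11.5]
grip_width: 0.0001
gripper_force: 8.0
```

```bash
python3 -c "
from h import *
where()"
```

```text
jig x,y -0.0156 0.0604 z 0.0159 yaw 46.13 F [-10.8 -11.   11.5] M [-1.7   1.71 -0.01] 0.0001 29.15
```

Bar B stopped at the same depth as bar A (-15.6 mm against -15.8 mm). I retreat and check everything.

arm_command(
  deltas=[
    [0, 0, 0, -0.0139, -0.0144, 0, 0],
    [0, 0, 0, 0, 0, 0.05, 0],
    [0, 0, 0, 0, 0, 0.05, 0],
    [0, 0, 0, -0.02, -0.045, 0.04, 0],
    [0, 0, 0, -0.02, -0.045, 0.03, 0],
  ],
)

```text
t: 29.65
tool_pos: [0.472, 0.1984, 0.1765]
tool_rot: [[0.691, 0.723, 0.006], [0.723, -0.691, 0.002], [0.006, 0.003, -1.0]]
force: [0.8, -1.0, 0.9]
grip_width: -0.0
gripper_force: 0.0
```

arm_command(
  deltas=[
    [0, 0, 0, -0.02, -0.045, 0, 0],
    [0, 0, 0, -0.02, -0.045, 0, 0],
    [0, 0, 0, -0.02, -0.045, 0, 0],
    [0, 0, 0, 0, 0, 0, 0],
  ],
)

```text
t: 30.05
tool_pos: [0.4096, 0.059, 0.1737]
tool_rot: [[0.698, 0.716, 0.002], [0.716, -0.698, -0.002], [0.0, 0.003, -1.0]]
force: [1.2, 1.4, 0.8]
grip_width: -0.0001
gripper_force: 0.0
```

```bash
python3 - <<'E'
from h import *
shot('top','f_t',s=1.56); shot('side','f_s',s=1.56); where(); 
T=cv2.imread('pics/f_t_raw.png');S=cv2.imread('pics/f_s_raw.png')
for im in(T,S):
  for c in'by': print(c,[(b[0].round().tolist(),int(b[1][4])) for b in blobs(im,c,15)])
E
```

```text
jig x,y -0.2462 -0.0185 z 0.1739 yaw 45.99 F [0.2 0.5 0.7] M [-0.02 -0.01  0.02] -0.0004 30.15
b [([145.0, 176.0], 88), ([117.0, 205.0], 96)]
y []
b [([226.0, 293.0], 56), ([252.0, 325.0], 71)]
y []
```

View pics/f_t.png

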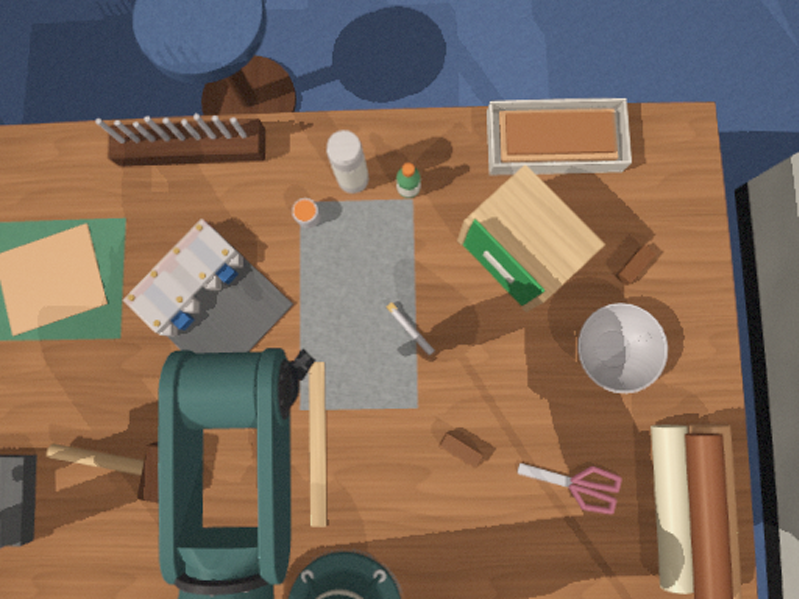

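View pics/f_s.png

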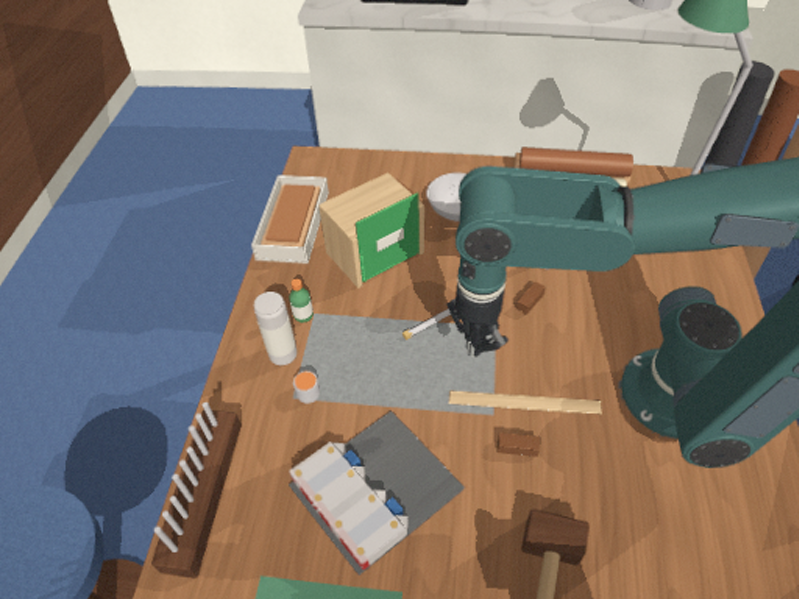

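Both blue tails stick out equally, at (228,275) and (182,320) in the top view. The bin is shut, no loose yellow or blue remains, and the bystanders have not moved. Handing in.

```bash
python3 -c "
from plant import *
print(close_job())"
```

```text
the job is handed in; nothing more can be done
None
```

Job handed in at about 30 s: both yellow packers are in the shut bin and both blue spacers were pushed until they stopped firmly at full depth in the right-hand and left-hand gaps; the final pictures show no loose blocks left and the other things where they were.

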